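Pre-use check of a bench grinder's emergency stop

ROBOT

A 6-joint arm with a two-finger parallel gripper is mounted at the origin on the work surface. World frame = base frame: x ahead of the robot, y to its left, z up, the work surface at z = 0. Lengths are in m, angles in rad, forces in N, time in s.
With the tool pointing down it reaches from about 0.275 to 0.825 m from the base axis. Payload 4.9 kg.
Tool frame: the origin (TCP) lies on the mounting face of the last link; the fingertips stand 173 mm ahead of it and the grasp point (between the pads) lies 155 mm ahead of it; z points along the fingers, y is the line along which they close (so a half turn about z gives the same grasp; the last joint's range is limited). The gripper opens to 85 mm and grips with 20 to 120 N. Pads are 22 mm wide; open, the fingers measure 114 mm over their backs; the gripper's body (76 mm by 85 mm) begins 54 mm behind the grasp point. The pads swing forward as they close: fully open they stand 13 mm farther back than shut.
Start: joints at [-1.399, 0.326, -0.193, 1.052, 0, 1.437], TCP at [0.166, -0.524, 0.405] pointing down, gripper open.
Joint ranges: [-2.65, 2.65], [-0.97, 1.79], [-1.3, 1.35], [-1.93, 2.1], [-1.47, 1.37], [-3.14, 3.14]. Speed limits (rad/s): [2.57, 2.57, 3.14, 3.14, 3.14, 3.14].

INTERFACE

Orientations are given as a unit quaternion [x, y, z, w].
In Python, from bench import manip, vision gives the robot as it stands.
- The arm moves only by the shell command python3 -m pendant 'ROWS' [OPENING] [FORCE]. ROWS is JSON, a list of rows, each an object of numbers: "tx", "ty", "tz": the shift along the tool's x, y, z as a fraction of full scale; "twist": the turn about the tool's z as a fraction of full scale. In form: [{"tx": .., "ty": .., "tz": .., "twist": ..}, ...]. A call has 1 to 20 rows; each row shifts and turns the commanded pose from where the row before left it, along the tool's axes as they then stand; what a row does not reach is not made up. Full scale, the value 1, is 40 mm for a shift and 6 degrees for a turn. A row lasts 1/12 s, in which the tool goes at most 41.7 mm and 7.16 degrees, less where a joint would pass 70% of its speed; a pose out of reach is approached as far as the arm can. A call with a number of a shift or a turn outside -1 to 1 is refused whole. A call with a gripper value outside its range is refused whole. OPENING is the closure, from 0 (fully open) to 1 (shut), set as the call begins (- or left out, the last holds). The fingers move at their own pace and stop on an object; FORCE is the grip in N (left out, the last holds). Time passes only in rows, so rows that do not move let the fingers close. It gives the time, the measured TCP pose, the force, the opening and the grip force at its end, in the units of the state.
- manip.get_obs(): the state, without advancing time (a new reading comes with each control period).
- vision.read_camera(name): name is "scene" or "side" or "wrist"; returns a dict with "img" (480x640x3 uint8, red, green, blue), "intrinsics" (3x3 intrinsics, pixels), "world_from_camera" (4x4, takes a point from camera to world coordinates); the wrist camera has in their place "hand_eye" (4x4, takes a point from camera to tool coordinates, whose origin is the TCP and whose axes are the flange's). Camera axes: x right, y up, looking along -z (the intrinsics and any distortion apply to the point x, -y, -z); pixel columns grow to the right and rows downward; lengths in m; the calibration is good to about 2 mm. A picture is of the moment at which its call begins: read the wrist's pose just before it. There is no depth.
- manip.hand_in(): hands the job in; it is judged then, once.
Trained networks look in the newest picture that a camera, given by its name, has taken for a name from the list of things; names that differ only in an ending like _2 or _b are one class to them, and where a whole thing is asked for, a point or a joint stands for the part that bears it (a point fixed in the world has none). Each returns a list of dicts, best first, with "p" (0 to 1); they miss things now and then, are a little off and sometimes report something else, mostly with a low value. They report only what shows in the picture. A call takes as long as a camera call.
- vision.silhouettes(camera, query): "mask" (480x640 bool, what is visible of it) and "extent" ([left, top, right, bottom] in pixels, round what is visible of it).
The state is a dict: "time": time; "q": joint angles; "joint_vel": joint speeds; "joint_efforts": joint torques, N m; "tcp_pos": TCP position; "ee_rot": TCP orientation; "force": force on the tool from outside, world axes, zero at the start; "wrist_torque": the same for the moment, N m; "gripper_width": finger opening in m; "grasp_force": force on a finger pad.
Only numpy, scipy, OpenCV 4.12 (cv2) and the standard library are available. Lean on these libraries where they do the work, as an engineer would, in place of code of your own. Each camera call takes 0.05 s, during which the arm holds its last target. There are 200 camera calls.

TASK

Check the bench grinder's emergency stop before use, with the fingertips only: press the mushroom button on the control station fully in until it latches, then turn it clockwise by pushing its grip bar round until it springs back out, and last press the reset button beside it fully in and let it go. Do not grip the button, and leave the tools lying around where they are.

Things in the scene. Friction and masses are not known exactly. Their poses are not given: they have to be found in the camera images.
- machine: Plywood board (270 x 710 x 18 mm), bolted to the bench at a new place and angle each time, that carries a bench grinder and its control station. Origin: on the bench surface, under the mushroom button's axis. x points across the board, away from the robot; y along the board, towards the grinder; z up. The board spans x = -120 to 150 and y = -130 to 580 mm. Fixed.
- station_lid (a point): Middle of the lid of the control station, a grey box 75 (machine x) x 150 (machine y) x 62 mm on the board; the lid is 80 mm above the bench. On the lid stand the mushroom button (nearer the grinder) and the reset button (farther from it), each on a collar.
- grinder_mid (a point): Middle of the grinder's motor, 143 mm above the bench. The grinder (green motor, two 150 mm wheels in guards, clear eye shields) is 0.33 m long along the machine's y, 0.2 m deep and 0.27 m tall with its shields; its near end is 0.2 m from the mushroom button's axis.
- stop_head: Head of the mushroom stop button: a red plastic dome 40 mm across, rim 7 mm thick, with a straight grip bar moulded across its crown, 34 mm long, 9 mm wide, flat on top, standing 8 mm above the dome's middle and 11 mm above it at the bar's ends. Origin: on the axis, at the bar's top (119 mm above the bench when out). x along the bar (the machine's x when not turned), z up. Moves with both joints.
- stop_bar_near (a point): The end of the grip bar that is nearer the robot, at the bar's top face, 17 mm from the button's axis. Turning clockwise takes it towards +y of the machine. Beside the bar's ends there is free space all round, above the dome; the dome's underside is 18 mm above the lid when out.
- stop_push (a joint): How far the mushroom button is pressed in, m: 0 out, 0.0075 hard against its stop. It takes about 5 N to start and about 9 N to go in. Past about 0.0065 it latches; let go, it then stays in at 0.006. Only turning the head clockwise frees it; a spring then pushes it out with 5 to 8 N. Touched faster than 30 mm/s it can jolt a force reading by 30 N.
- stop_turn (a joint): Turn of the mushroom head, rad, growing clockwise seen from above; 0 at rest, hard stop at 0.87. A spring turns it back (0.03 N m at 0, 0.08 N m at 0.87). The latched button springs out once the head is turned about 0.5 rad; a finger that stands over the dome keeps it partly down until the finger is taken away.
- reset_button (a joint): How far the reset push-button is pressed, m: 0 out, 0.005 fully in (5 N); it springs back when let go.
- reset_button_top (a point): Centre of the top face of the reset push-button: a plain black round button 23 mm across in an aluminium collar (39 mm across, 12 mm high), 66 mm from the mushroom button's axis on the side away from the grinder (machine -y). Its face is 101 mm above the bench, 9 mm above its collar; it goes down 5 mm.
- can: Spray can, blue metal with a white cap, 52 mm across (cap 34 mm) and 150 mm tall, standing on the board between station and grinder; origin under its centre. Loose; not part of the job.
- bitbox: Black flat case for drill bits, 75 x 105 x 26 mm, lying on the board behind the station; origin under its centre. Loose; not part of the job.
- screwdriver: Screwdriver, 190 mm long, handle 26 mm thick, lying on the board in front of the station, about parallel to the board's front edge; origin under its middle. Loose; not part of the job.
- wrench: Steel spanner, 180 mm long, 8 mm thick, lying on the board in front of the grinder, along the board; origin under its middle. Loose; not part of the job.
- tape: Tape measure, 75 x 40 x 62 mm, standing on the bench to the right of the board; origin under its centre. Loose; not part of the job.
- glasses: Clear safety glasses, 135 x 115 x 45 mm, on the bench to the right of the board; origin under their middle. Loose; not part of the job.

How it is judged:
On the way, in this order (a step that is already met when the one before it is completed fails the run):
1. the mushroom button is pressed in past its latch (value of joint stop_push above 0.005 m and value of joint stop_turn below 0.2 rad), for 0.2 s.
2. the latched head is turned clockwise (value of joint stop_turn above 0.25 rad).
3. the mushroom button has sprung back out (value of joint stop_push below 0.0015 m), for 0.1 s.
4. the reset button is pressed in while the stop is out (value of joint reset_button above 0.0035 m and value of joint stop_push below 0.0015 m), for 0.05 s.
At the end, for the whole second after the job is handed in: The mushroom button stands out (pressed less than 1.5 mm) and has turned back to rest (within 0.15 rad), and the reset button is out again (pressed less than 1 mm) (value of joint stop_push below 0.0015 m and value of joint stop_turn below 0.15 rad and value of joint reset_button below 0.001 m); the robot touches nothing.
It fails at once if the reset button is pressed while the mushroom button is in (value of joint each of reset_button, stop_push above 0.003 m).
It fails at once if the mushroom head is gripped to turn it (more than 30 N between the fingers and the head while it is part-way round; pushing it round takes about 5 N) (contact force between the fingers and stop_head above 30 N and value of joint stop_turn between 0.15 and 0.75 rad).
It fails at once if a loose thing (can, bit case, screwdriver, spanner, tape measure or glasses) is lifted, carried or pushed more than 20 mm from its place (distance of any of can, bitbox, screwdriver, wrench, tape, glasses from where it was at the start of the episode above 0.02 m).
It also fails if it takes over 40 s, if anything falls off the work surface, if the arm or the gripper's body presses on something with over 40 N, if the wrist force passes 120 N, or if a joint passes its speed limit or range.

## Working session

There is one attempt and no reset: what is moved stays moved. The work goes in short steps, Python scripts to look and compute and a shell command to move; the robot and the scene stay as the last step left them, time stands still between calls to the robot, and variables do not carry over. Pictures are saved under pics/ and viewed, at most 10 in all, crops included, and the job is handed in when it is done.

```bash
mkdir -p pics; ls
cat > h.py <<'E'
import numpy as np, cv2
from bench import manip, vision
from scipy.spatial.transform import Rotation as R
def cam(name):
    o=manip.get_obs(); c=vision.read_camera(name)
    if 'world_from_camera' in c: T=np.array(c['world_from_camera'])
    else:
        W=np.eye(4); W[:3,:3]=R.from_quat(o['ee_rot']).as_matrix(); W[:3,3]=o['tcp_pos']
        T=W@np.array(c['hand_eye'])
    return c['img'],np.array(c['intrinsics']),T,c
def ray(K,T,u,v):
    d=np.linalg.inv(K)@[u,v,1]; d=T[:3,:3]@[d[0],-d[1],-d[2]]
    return T[:3,3],d/np.linalg.norm(d)
def onz(K,T,u,v,z):
    o,d=ray(K,T,u,v); return o+d*(z-o[2])/d[2]
def tri(rs):
    A=0;b=0
    for o,d in rs:
        P=np.eye(3)-np.outer(d,d); A=A+P; b=b+P@o
    return np.linalg.solve(A,b)
def proj(K,T,p):
    q=np.linalg.inv(T)@np.r_[p,1]; a=K@[q[0],-q[1],-q[2]]; return a[:2]/a[2]
E
python3 - <<'E'
from h import *
o=manip.get_obs(); print(o)
for n in ['scene','side','wrist']:
    im,K,T,c=cam(n); cv2.imwrite(f'pics/{n}0.png',im[:,:,::-1])
    print(n,[k for k in c],K.round(1).tolist(),T.round(3).tolist())
    for q in ['stop_head','reset_button','can','station_lid','grinder_mid']:
        try:
            for s in vision.silhouettes(n,q)[:2]:
                m=s['mask']; ys,xs=np.nonzero(m); print(q,round(s['p'],2),s['extent'],xs.mean().round(1),ys.mean().round(1))
        except Exception as e: print(q,e)
E
```

```text
pics
{'time': 0.0, 'q': array([-1.39922914e+00,  3.26961788e-01, -1.93561391e-01,  1.05200428e+00,
       -4.13881416e-05,  1.43660610e+00]), 'joint_vel': array([-0.00011298,  0.00088435,  0.00061623,  0.00189702,  0.00101664,
        0.00070478]), 'joint_efforts': array([ 1.08216274e-03, -4.43396437e+01,  2.62438631e+01,  1.55914261e-02,
       -1.62371230e-04, -9.38363947e-07]), 'tcp_pos': array([ 0.16552196, -0.52421327,  0.40390036]), 'ee_rot': array([ 9.88336420e-01,  1.52283853e-01, -3.68655939e-05, -8.65026625e-04]), 'force': array([-0.23494264, -0.06467073,  0.391171  ]), 'wrist_torque': array([ 0.00824997, -0.0806058 ,  0.01492808]), 'grasp_force': 0.0, 'gripper_width': 0.08536528391934671}
scene ['img', 'intrinsics', 'world_from_camera'] [[469.7, 0.0, 329.8], [0.0, 469.7, 236.6], [0.0, 0.0, 1.0]] [[0.137, -0.591, 0.795, 1.394], [0.99, 0.067, -0.121, -0.15], [0.018, 0.804, 0.595, 0.717], [0.0, 0.0, 0.0, 1.0]]
stop_head 0.46 [310.0, 234.6, 325.8, 250.4] 316.7 243.4
reset_button 0.4 [280.2, 239.2, 288.5, 245.3] 286.4 244.0
can 0.64 [368.2, 244.9, 400.1, 318.1] 383.8 281.5
stat
[... 174 characters left out ...]
15.5], [0.0, 585.7, 239.1], [0.0, 0.0, 1.0]] [[0.989, 0.083, -0.125, 0.463], [-0.149, 0.643, -0.751, -0.852], [0.019, 0.761, 0.648, 0.823], [0.0, 0.0, 0.0, 1.0]]
stop_head 0.56 [305.5, 246.4, 328.3, 263.0] 316.0 252.7
stop_head 0.53 [305.2, 245.1, 324.4, 261.8] 315.7 252.6
reset_button 0.65 [305.9, 275.2, 319.9, 283.3] 312.2 280.5
can 0.87 [349.3, 178.4, 378.4, 246.3] 364.5 215.2
can 0.33 [240.5, 53.3, 392.1, 351.9] 328.7 220.7
grinder_mid 0.8 [241.4, 52.9, 394.1, 350.7] 328.8 221.0
wrist ['img', 'intrinsics', 'hand_eye'] [[350.7, 0.0, 325.5], [0.0, 350.7, 244.1], [0.0, 0.0, 1.0]] [[0.303, 0.908, 0.29, 0.239], [-0.953, 0.289, 0.092, -0.501], [0.0, -0.304, 0.953, 0.375], [0.0, 0.0, 0.0, 1.0]]
```

View pics/scene0.png

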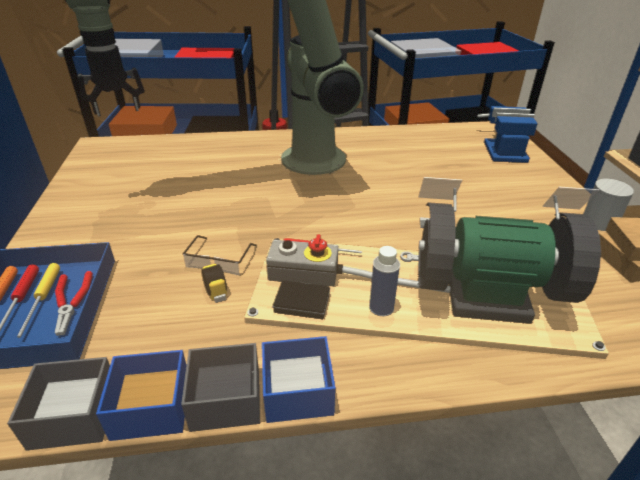

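View pics/side0.png

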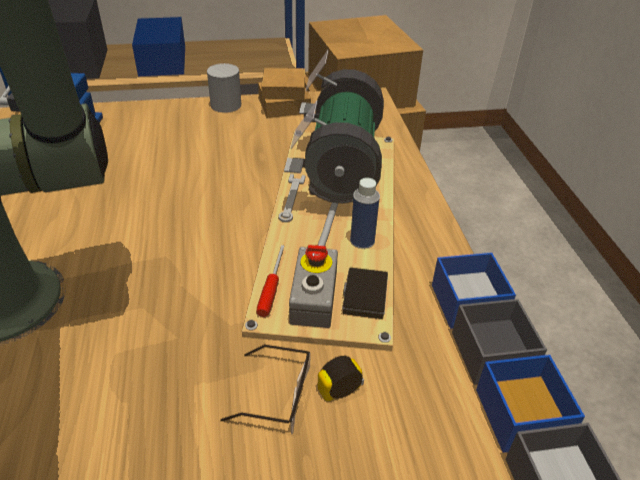

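Run:
```python
from h import *
_,Ks,Ts,_=cam('scene'); _,Kd,Td,_=cam('side')
for n,a,b in [('head',(316.7,243.4),(316,252.7)),('reset',(286.4,243),(312.5,279.5))]:
    print(n,tri([ray(Ks,Ts,*a),ray(Kd,Td,*b)]).round(4))
```

```text
head [ 0.5972 -0.0571  0.1044]
reset [ 0.5815 -0.1212  0.0993]
```

The scene picture shows the red head at (317,243) and the reset button at (287,244). In the side picture they are at (316,253) and (312,281). Both triangulate consistently, about 66 mm apart, with the machine's y at about 76° in world. Next I move over the station with the fingers shut and turn tool x to machine y.

```bash
python3 -m pendant '[{"tx":0.84,"ty":-0.45},{"tx":0.84,"ty":-0.45},{"tx":0.84,"ty":-0.45},{"tx":0.84,"ty":-0.45},{"tx":0.84,"ty":-0.45},{"tx":0.84,"ty":-0.45},{"tx":0.84,"ty":-0.45},{"tx":0.84,"ty":-0.45},{"tx":0.84,"ty":-0.45},{"tx":0.84,"ty":-0.45},{"tx":0.84,"ty":-0.45},{"tx":0.84,"ty":-0.45},{"tx":0.84,"ty":-0.45},{"tx":0.84,"ty":-0.45},{"tx":0.84,"ty":-0.45},{"tx":0.84,"ty":-0.45}]' 1 20
python3 -m pendant '[{"twist":-0.98},{"twist":-0.98},{"twist":-0.98},{"twist":-0.98},{"twist":-0.98},{"twist":-0.98},{"twist":-0.98},{"twist":-0.98},{"twist":-0.98},{"twist":-0.98},{}]'
cat > look.py <<'E'
from h import *
import sys
im,K,T,c=cam('wrist'); cv2.imwrite(sys.argv[1],im[:,:,::-1])
np.savez(sys.argv[1]+'.npz',K=K,T=T)
o=manip.get_obs(); print(o['time'],o['tcp_pos'].round(4),R.from_quat(o['ee_rot']).as_matrix().round(4).tolist(),o['force'].round(2),o['gripper_width'])
for q in ['stop_head','reset_button']:
    for s in vision.silhouettes('wrist',q)[:2]:
        ys,xs=np.nonzero(s['mask']); print(q,round(s['p'],2),s['extent'],xs.mean().round(1),ys.mean().round(1))
E
python3 look.py pics/w1.png
```

```text
1.05 [ 0.1656 -0.5245  0.4047] [[0.9536, 0.3011, -0.0], [0.3011, -0.9536, -0.0], [-0.0, 0.0, -1.0]] [ 0.15  0.14 -0.64] 0.08550717536309065schema error: expected keys tx, ty, tz, twist
schema error: expected keys tx, ty, tz, twist
```

View pics/w1.png

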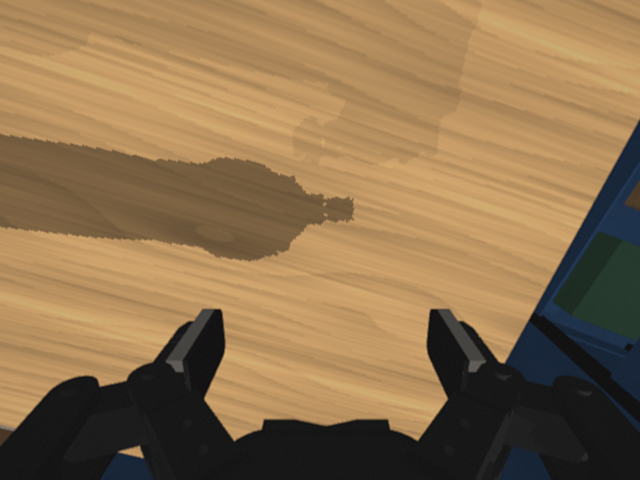

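The wrist picture shows bare bench, with the open fingertips at (215,310) and (440,310). The moves were refused because every row needs all four keys, so I'll send them again.

```bash
python3 -m pendant '[{"tx":0.84,"ty":-0.45,"tz":0,"twist":0},{"tx":0.84,"ty":-0.45,"tz":0,"twist":0},{"tx":0.84,"ty":-0.45,"tz":0,"twist":0},{"tx":0.84,"ty":-0.45,"tz":0,"twist":0},{"tx":0.84,"ty":-0.45,"tz":0,"twist":0},{"tx":0.84,"ty":-0.45,"tz":0,"twist":0},{"tx":0.84,"ty":-0.45,"tz":0,"twist":0},{"tx":0.84,"ty":-0.45,"tz":0,"twist":0},{"tx":0.84,"ty":-0.45,"tz":0,"twist":0},{"tx":0.84,"ty":-0.45,"tz":0,"twist":0},{"tx":0.84,"ty":-0.45,"tz":0,"twist":0},{"tx":0.84,"ty":-0.45,"tz":0,"twist":0},{"tx":0.84,"ty":-0.45,"tz":0,"twist":0},{"tx":0.84,"ty":-0.45,"tz":0,"twist":0},{"tx":0.84,"ty":-0.45,"tz":0,"twist":0},{"tx":0.84,"ty":-0.45,"tz":0,"twist":0}]' 1 20
python3 -m pendant '[{"tx":0,"ty":0,"tz":0,"twist":-0.98},{"tx":0,"ty":0,"tz":0,"twist":-0.98},{"tx":0,"ty":0,"tz":0,"twist":-0.98},{"tx":0,"ty":0,"tz":0,"twist":-0.98},{"tx":0,"ty":0,"tz":0,"twist":-0.98},{"tx":0,"ty":0,"tz":0,"twist":-0.98},{"tx":0,"ty":0,"tz":0,"twist":-0.98},{"tx":0,"ty":0,"tz":0,"twist":-0.98},{"tx":0,"ty":0,"tz":0,"twist":-0.98},{"tx":0,"ty":0,"tz":0,"twist":-0.98},{"tx":0,"ty":0,"tz":0,"twist":0},{"tx":0,"ty":0,"tz":0,"twist":0}]'
python3 look.py pics/w2.png
```

```text
time: 2.48
tcp_pos: [0.5927, -0.0863, 0.4048]
ee_rot: [0.988, 0.152, 0.0, 0.0]
force: [0.0, -1.4, -0.5]
gripper_width: 0.0002
grasp_force: 0.0
time: 3.48
tcp_pos: [0.5915, -0.088, 0.4046]
ee_rot: [0.787, 0.617, -0.0, -0.0]
force: [-0.2, -0.3, -0.3]
gripper_width: 0.0001
grasp_force: 0.0
3.5333 [ 0.5915 -0.088   0.4046] [[0.2388, 0.9711, -0.0001], [0.9711, -0.2388, 0.0], [0.0, -0.0001, -1.0]] [ 0.63  0.06 -0.63] 2.5581678681557105e-05
stop_head 0.71 [298.3, 169.3, 348.1, 222.1] 323.0 193.7
reset_button 0.58 [310.6, 254.6, 334.1, 283.8] 322.1 269.9
```

View pics/w2.png

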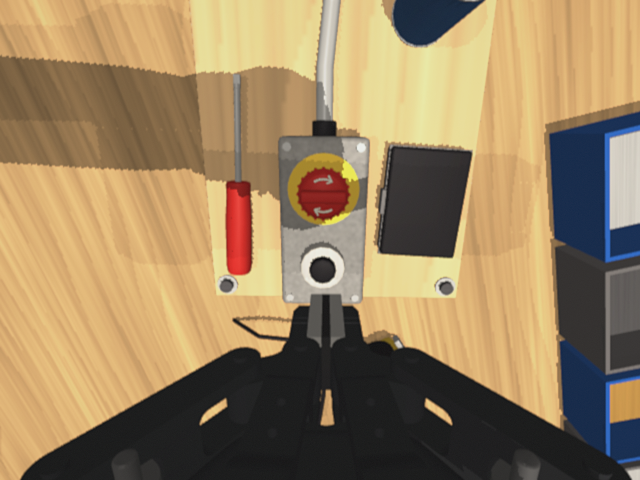

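The wrist picture shows the station aligned with the image. The red head is at (323,193) with its bar horizontal, the reset button is at (322,269) and the shut fingertips are near (326,297).

Run:
```python
from h import *
d=np.load('pics/w2.png.npz'); K,T=d['K'],d['T']
_,Ks,Ts,_=cam('scene'); _,Kd,Td,_=cam('side')
h=(323,193.7); r=(322.2,269.6)
H=onz(K,T,*h,.112); Rr=onz(K,T,*r,.101); print(H,Rr,np.linalg.norm((H-Rr)[:2]))
v=H-Rr; print('yaw y',np.degrees(np.arctan2(v[1],v[0])))
print(tri([ray(K,T,*h),ray(Ks,Ts,316.7,243.4),ray(Kd,Td,316,252.7)]),tri([ray(K,T,*r),ray(Ks,Ts,286.4,243),ray(Kd,Td,312.5,279.5)]))
# station lid edges left/right from wrist
for u,vv in [(279,140),(284,300),(369,140),(362,300)]: print(onz(K,T,u,vv,.08).round(4))
t=manip.get_obs()['tcp_pos']; M=R.from_quat(manip.get_obs()['ee_rot']).as_matrix()
print('tip',proj(K,T,t+M@[0,0,.173]),'head in tool mm',(M.T@(H-t)*1e3).round(1),'reset',(M.T@(Rr-t)*1e3).round(1))
```

```text
[ 0.59748181 -0.05489244  0.112     ] [ 0.5810031  -0.11869521  0.101     ] 0.06589643853328374
yaw y 75.51836128320414
[ 0.59714142 -0.05667895  0.10410515] [ 0.581078   -0.12044551  0.09864604]
[ 0.5719 -0.0094  0.08  ]
[ 0.537  -0.1479  0.08  ]
[ 0.6425 -0.0266  0.08  ]
[ 0.6075 -0.1652  0.08  ]
tip [326.21392835 310.57319309] head in tool mm [ 33.6  -2.1 292.7] reset [-32.3  -3.  303.7]
```

```bash
python3 -m pendant '[{"tx":0.82,"ty":-0.05,"tz":0,"twist":0},{"tx":0,"ty":0,"tz":0.8,"twist":0},{"tx":0,"ty":0,"tz":0.8,"twist":0},{"tx":0,"ty":0,"tz":0.6,"twist":0},{"tx":0,"ty":0,"tz":0.2,"twist":0},{"tx":0,"ty":0,"tz":0,"twist":0},{"tx":0,"ty":0,"tz":0,"twist":0}]'
python3 look.py pics/w3.png; python3 -c "
import cv2;a=cv2.imread('pics/w3.png')[160:460,160:500];cv2.imwrite('pics/w3c.png',cv2.resize(a,None,fx=2,fy=2))"
```

```text
time: 4.32
tcp_pos: [0.5977, -0.0558, 0.3093]
ee_rot: [0.786, 0.618, 0.0, 0.0]
force: [0.2, 0.2, 1.3]
gripper_width: 0.0001
grasp_force: 0.0
4.3667 [ 0.5981 -0.0559  0.3102] [[0.2369, 0.9715, 0.0021], [0.9715, -0.2369, -0.0005], [0.0, 0.0022, -1.0]] [-0.48  0.06  0.98] -3.798293133998622e-05
stop_head 0.97 [286.6, 248.5, 362.0, 306.5] 325.3 276.6
reset_button 0.4 [319.6, 388.4, 331.4, 397.1] 325.0 392.4
```

View pics/w3c.png

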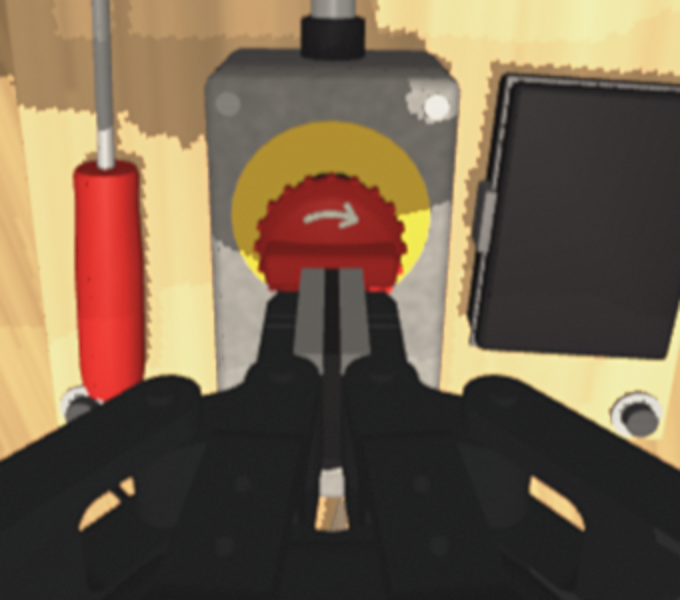

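The crop shows the shut fingertips over the middle of the bar, with the crown at crop (332,265). Pressing slowly now.

```bash
python3 -m pendant '[{"tx":0,"ty":0,"tz":0.1,"twist":0},{"tx":0,"ty":0,"tz":0.1,"twist":0},{"tx":0,"ty":0,"tz":0.1,"twist":0},{"tx":0,"ty":0,"tz":0.05,"twist":0},{"tx":0,"ty":0,"tz":0.05,"twist":0},{"tx":0,"ty":0,"tz":0.05,"twist":0},{"tx":0,"ty":0,"tz":0.05,"twist":0}]'
python3 -m pendant '[{"tx":0,"ty":0,"tz":0.05,"twist":0},{"tx":0,"ty":0,"tz":0.05,"twist":0}]'
python3 -m pendant '[{"tx":0,"ty":0,"tz":0.03,"twist":0},{"tx":0,"ty":0,"tz":0.03,"twist":0}]'
```

```text
time: 5.05
tcp_pos: [0.5973, -0.0556, 0.2897]
ee_rot: [0.786, 0.618, 0.0, 0.0]
force: [-4.2, 0.6, 12.5]
gripper_width: -0.0002
grasp_force: 6.4
time: 5.22
tcp_pos: [0.5973, -0.0556, 0.2858]
ee_rot: [0.786, 0.618, 0.0, 0.0]
force: [-3.4, -0.3, 9.2]
gripper_width: 0.0
grasp_force: 4.5
time: 5.38
tcp_pos: [0.5974, -0.0557, 0.2846]
ee_rot: [0.786, 0.618, 0.0, 0.001]
force: [-6.8, 1.4, 23.7]
gripper_width: 0.0002
grasp_force: 12.2
```

Pressed about 7.4 mm, with the force rising at the stop. Next I lift, move beside the near end of the bar and check.

```bash
python3 -m pendant '[{"tx":0,"ty":0,"tz":0,"twist":0},{"tx":0,"ty":0,"tz":-0.1,"twist":0},{"tx":0,"ty":0,"tz":-0.2,"twist":0},{"tx":0,"ty":0,"tz":-0.23,"twist":0},{"tx":-0.25,"ty":-0.26,"tz":0,"twist":0},{"tx":-0.25,"ty":-0.26,"tz":0,"twist":0},{"tx":0,"ty":0,"tz":0,"twist":0},{"tx":0,"ty":0,"tz":0,"twist":0}]'
python3 look.py pics/w4.png; python3 -c "
import cv2;a=cv2.imread('pics/w4.png')[160:460,160:500];cv2.imwrite('pics/w4c.png',cv2.resize(a,None,fx=2,fy=2))"
```

```text
time: 6.05
tcp_pos: [0.5724, -0.0704, 0.3039]
ee_rot: [0.787, 0.618, 0.0, 0.0]
force: [0.2, 0.7, 0.1]
gripper_width: 0.0001
grasp_force: 0.0
6.1 [ 0.5728 -0.0703  0.3039] [[0.2368, 0.9716, 0.0009], [0.9716, -0.2368, 0.0001], [0.0003, 0.0008, -1.0]] [ 0.73 -0.04  0.87] -1.2063059611855465e-05
stop_head 0.83 [324.9, 210.5, 403.7, 287.3] 364.9 247.4
reset_button 0.67 [368.2, 335.9, 378.9, 352.7] 370.5 343.4
```

View pics/w4c.png

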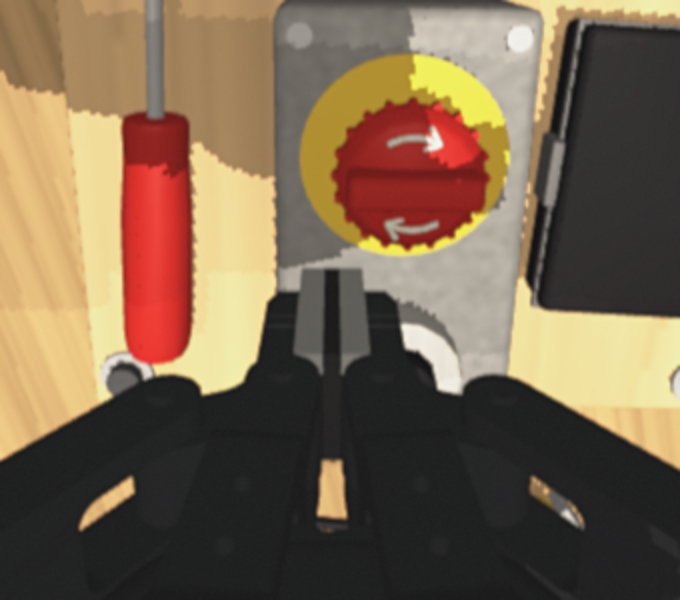

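The crop shows the head latched, with its bar at crop (348–488,190). The fingertips are at (332,270), in front of and beside the near end. Going down beside the bar and pushing.

```bash
python3 -m pendant '[{"tx":0,"ty":0,"tz":0.25,"twist":0},{"tx":0,"ty":0,"tz":0.2,"twist":0},{"tx":0,"ty":0,"tz":0.12,"twist":0},{"tx":0,"ty":0,"tz":0.05,"twist":0},{"tx":0,"ty":0,"tz":0,"twist":0},{"tx":0.05,"ty":0,"tz":0,"twist":0},{"tx":0.05,"ty":0,"tz":0,"twist":0}]'
python3 -m pendant '[{"tx":0.05,"ty":0,"tz":0,"twist":0},{"tx":0.05,"ty":0,"tz":0,"twist":0}]'
python3 -m pendant '[{"tx":0.05,"ty":0,"tz":0,"twist":0},{"tx":0.05,"ty":0,"tz":0,"twist":0}]'
```

```text
time: 6.78
tcp_pos: [0.5736, -0.0663, 0.2788]
ee_rot: [0.786, 0.618, 0.0, 0.0]
force: [-0.4, 0.4, -0.2]
gripper_width: 0.0002
grasp_force: 0.0
time: 6.95
tcp_pos: [0.5741, -0.0631, 0.2789]
ee_rot: [0.787, 0.618, -0.001, 0.001]
force: [-1.8, -5.0, -0.1]
gripper_width: -0.0003
grasp_force: 3.2
time: 7.12
tcp_pos: [0.5749, -0.0593, 0.279]
ee_rot: [0.787, 0.617, -0.002, 0.001]
force: [-2.6, -4.8, 0.7]
gripper_width: -0.0
grasp_force: 2.9
```

```bash
python3 -m pendant '[{"tx":0.05,"ty":0,"tz":0,"twist":0},{"tx":0.05,"ty":0,"tz":0,"twist":0}]'
python3 -m pendant '[{"tx":0.05,"ty":0,"tz":0,"twist":0},{"tx":0,"ty":0,"tz":0,"twist":0}]'; python3 -m pendant '[{"tx":0.04,"ty":0,"tz":0,"twist":0},{"tx":0,"ty":0,"tz":0,"twist":0}]'
```

```text
time: 7.28
tcp_pos: [0.5759, -0.0556, 0.2795]
ee_rot: [0.787, 0.617, -0.002, 0.001]
force: [-4.0, -6.9, 6.6]
gripper_width: 0.0002
grasp_force: 5.6
time: 7.45
tcp_pos: [0.5763, -0.0538, 0.2797]
ee_rot: [0.787, 0.617, -0.002, 0.002]
force: [-4.8, -7.2, 6.0]
gripper_width: 0.0
grasp_force: 5.8
time: 7.62
tcp_pos: [0.5765, -0.0525, 0.2796]
ee_rot: [0.787, 0.617, -0.002, 0.002]
force: [-5.7, -8.4, 5.5]
gripper_width: 0.0002
grasp_force: 6.0
```

An upward force of 6 N means the latch has let go and the dome is pushing on the finger. Lifting away and looking.

```bash
python3 -m pendant '[{"tx":0,"ty":0,"tz":-0.06,"twist":0},{"tx":0,"ty":0,"tz":-0.06,"twist":0},{"tx":0,"ty":0,"tz":-0.1,"twist":0},{"tx":0,"ty":0,"tz":-0.2,"twist":0},{"tx":0,"ty":0,"tz":-0.4,"twist":0},{"tx":-0.9,"ty":0.25,"tz":0,"twist":0},{"tx":-0.9,"ty":0.25,"tz":0,"twist":0},{"tx":0,"ty":0,"tz":0,"twist":0},{"tx":0,"ty":0,"tz":0,"twist":0}]'
python3 look.py pics/w5.png
python3 - <<'E'
from h import *
im,K,T,c=cam('side'); cv2.imwrite('pics/side5.png',cv2.resize(im[200:330,240:400,::-1],None,fx=4,fy=4))
o=manip.get_obs(); M=R.from_quat(o['ee_rot']).as_matrix()
for n,p in [('reset',[.581,-.1192,.101]),('head',[.5973,-.0555,.119])]: print(n,(M.T@(np.array(p)-o['tcp_pos'])*1e3-[0,0,173]).round(1))
E
```

```text
time: 8.37
tcp_pos: [0.5801, -0.1274, 0.3125]
ee_rot: [0.787, 0.617, 0.001, 0.001]
force: [0.7, 0.5, 0.1]
gripper_width: 0.0003
grasp_force: 0.0
8.4167 [ 0.5798 -0.1262  0.3122] [[0.2376, 0.9714, 0.0016], [0.9714, -0.2376, 0.0007], [0.001, 0.0014, -1.0]] [ 0.11  0.22 -0.39] -0.0003200623577852937
stop_head 0.83 [281.4, 97.8, 367.5, 187.6] 323.5 141.7
reset_button 0.8 [305.6, 240.6, 342.9, 283.8] 322.9 263.8
reset [ 5.6  0.1 37.7]
head [71.4  0.9 19.7]
```

View pics/w5.png

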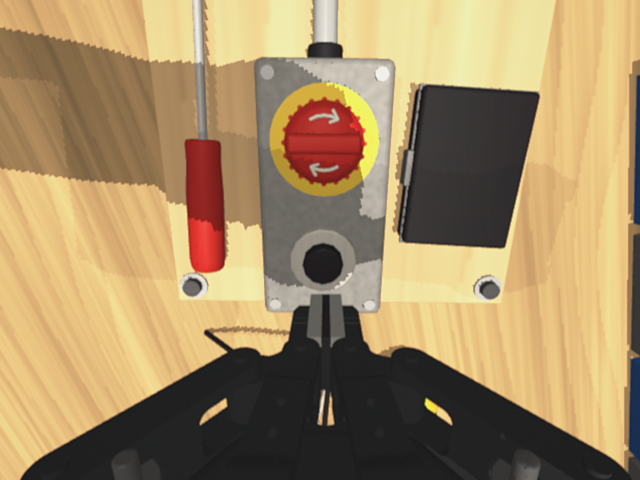

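The wrist picture shows the bar horizontal again, with the head at (324,142) and the reset button at (323,264). Before touching reset I'll check that the head is really out, comparing the side and scene views with the first ones.

Run:
```python
from h import *
for n,c in [('scene',(317,243)),('side',(316,253))]:
    a=cv2.imread(f'pics/{n}0.png')[:,:,::-1]; im,K,T,_=cam(n)
    for s in vision.silhouettes(n,'stop_head')[:1]: print(n,s['extent'])
    def red(i):
        i=i.astype(int); m=(i[...,0]>90)&(i[...,1]<60)&(i[...,2]<60); b=np.zeros_like(m); b[c[1]-16:c[1]+16,c[0]-16:c[0]+16]=1
        ys,xs=np.nonzero(m&b); return len(xs),xs.mean().round(2),ys.mean().round(2),ys.min(),ys.max()
    print(red(a),red(im)); H=np.array([.5973,-.0555,.112]); print('6mm shift px',proj(K,T,H-[0,0,.006])-proj(K,T,H))
    cv2.imwrite(f'pics/{n}6.png',np.hstack([cv2.resize(i[c[1]-25:c[1]+25,c[0]-25:c[0]+25,::-1],None,fx=8,fy=8,interpolation=0) for i in (a,im)]))
```

```text
scene [311.5, 233.8, 325.1, 251.5]
(27, np.float64(317.26), np.float64(248.96), np.int64(244), np.int64(251)) (125, np.float64(316.38), np.float64(244.28), np.int64(235), np.int64(251))
6mm shift px [-0.00687104  2.23352833]
side [241.0, 72.6, 391.5, 352.3]
(244, np.float64(316.2), np.float64(252.55), np.int64(246), np.int64(260)) (46, np.float64(323.43), np.float64(254.43), np.int64(250), np.int64(259))
6mm shift px [-0.06149761  2.44170233]
```

View pics/side6.png

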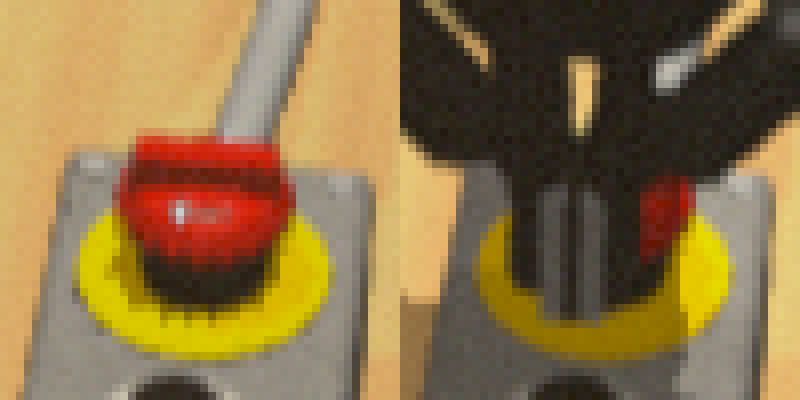

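In the side view the gripper hides most of the head; the visible rim at right seems at its old height. The scene view decides.

View pics/scene6.png

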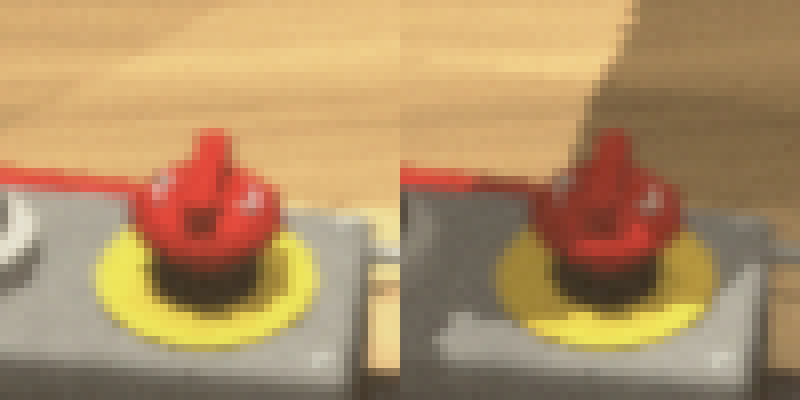

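The head stands exactly as at the start (top at crop y 130 in both halves), so it is out. Now reset.

```bash
python3 -m pendant '[{"tx":0.14,"ty":0,"tz":0.3,"twist":0},{"tx":0,"ty":0,"tz":0.3,"twist":0},{"tx":0,"ty":0,"tz":0.15,"twist":0},{"tx":0,"ty":0,"tz":0.05,"twist":0},{"tx":0,"ty":0,"tz":0.05,"twist":0},{"tx":0,"ty":0,"tz":0.05,"twist":0},{"tx":0,"ty":0,"tz":0.05,"twist":0},{"tx":0,"ty":0,"tz":0,"twist":0}]'
python3 -m pendant '[{"tx":0,"ty":0,"tz":0.05,"twist":0},{"tx":0,"ty":0,"tz":0.05,"twist":0},{"tx":0,"ty":0,"tz":0,"twist":0}]'
```

```text
time: 9.43
tcp_pos: [0.581, -0.1205, 0.2737]
ee_rot: [0.786, 0.618, 0.0, 0.0]
force: [0.4, -0.1, 1.4]
gripper_width: 0.0003
grasp_force: 0.9
time: 9.68
tcp_pos: [0.5811, -0.1205, 0.2698]
ee_rot: [0.786, 0.618, 0.0, 0.0]
force: [-0.8, 0.5, 4.8]
gripper_width: 0.0
grasp_force: 2.3
```

```bash
python3 -m pendant '[{"tx":0,"ty":0,"tz":0.03,"twist":0},{"tx":0,"ty":0,"tz":0.03,"twist":0},{"tx":0,"ty":0,"tz":0,"twist":0}]'
```

```text
time: 9.93
tcp_pos: [0.581, -0.1205, 0.2693]
ee_rot: [0.786, 0.618, 0.0, 0.001]
force: [-3.8, 1.0, 15.2]
gripper_width: 0.0001
grasp_force: 7.8
```

Reset is at its hard stop (15 N). I'll let go, lift clear and check.

```bash
python3 -m pendant '[{"tx":0,"ty":0,"tz":-0.1,"twist":0},{"tx":0,"ty":0,"tz":-0.3,"twist":0},{"tx":0,"ty":0,"tz":-0.8,"twist":0},{"tx":0,"ty":0,"tz":-0.8,"twist":0},{"tx":0,"ty":0,"tz":-0.8,"twist":0},{"tx":0,"ty":0,"tz":0,"twist":0},{"tx":0,"ty":0,"tz":0,"twist":0},{"tx":0,"ty":0,"tz":0,"twist":0}]'
python3 - <<'E'
from h import *
print(manip.get_obs()['force'].round(1))
for n in ['scene','side']:
    cam(n)
    for q in ['stop_head','reset_button']: print(n,q,[(s['p'],s['extent']) for s in vision.silhouettes(n,q)[:1]])
print(manip.hand_in())
E
```

```text
time: 10.6
tcp_pos: [0.5805, -0.1203, 0.3785]
ee_rot: [0.786, 0.618, -0.0, -0.0]
force: [-0.0, -0.4, -0.3]
gripper_width: -0.0002
grasp_force: 0.0
[-0.  -0.4 -0.3]
scene stop_head [(0.58, [309.0, 232.8, 325.5, 252.9])]
scene reset_button [(0.66, [281.0, 240.4, 291.9, 248.7])]
side stop_head [(0.82, [303.6, 244.4, 328.9, 261.5])]
side reset_button [(0.45, [303.7, 273.3, 322.4, 285.8])]
the job is handed in; nothing more can be done
None
```

I pressed the stop until it latched, turned it clockwise until it sprang back out, then pressed reset to its stop and let it go; the job was handed in at about 11 s with the arm clear, and no verdict was shown.

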